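# Centre-punch the bracket blanks and hang them on the peg rail

### The job

Mark every angle-bracket blank on the bench for drilling: while it stands on the bench, press the automatic centre punch straight down on its copper drill spot until the spring snaps and the copper is driven in. Only when all are marked, stand the punch in its blue cup again and hang every bracket by its eye on the peg rail, one to a peg, pushed well back on the peg with its foot pointing away from the board. Leave the oil bottle, loupe, lens carton and screwdriver where they are.

Things in the scene. Friction and masses are not known exactly. Their poses are not given: they have to be found in the camera images.
- bracket_a_eye (a point): Eye of a loose aluminium angle bracket, 0.17 kg (None: absent). Leaf 8 mm thick, 40 wide, top 95 mm above underside; foot 12 thick, 50 wide, from the leaf's back to 60 mm in front of its middle. Point: centre of the 16 mm hole through the leaf, mid-thickness, 42 mm above underside. z up the leaf, -x out along the foot, +x out of its back; pinch the leaf along x near its top, 38 mm above the eye.
- bracket_a_spot (a point): copper drill spot of that bracket: centre of a 13 mm round recess in the top of the foot, 36 mm in front of the leaf's middle, 12 mm above the underside; in it a copper slug 11.6 mm across, its face 0.5 mm below the foot's. Same axes.
- slug_a (a joint): how far that copper slug is driven down (m): 0 unmarked, 0.003 fully driven; moves only under about 10 N and stays where it is left (None: absent)
- bracket_b_eye (a point): Eye of a loose aluminium angle bracket, 0.17 kg (None: absent). Leaf 8 mm thick, 40 wide, top 95 mm above underside; foot 12 thick, 50 wide, from the leaf's back to 60 mm in front of its middle. Point: centre of the 16 mm hole through the leaf, mid-thickness, 42 mm above underside. z up the leaf, -x out along the foot, +x out of its back; pinch the leaf along x near its top, 38 mm above the eye.
- bracket_b_spot (a point): copper drill spot of that bracket: centre of a 13 mm round recess in the top of the foot, 36 mm in front of the leaf's middle, 12 mm above the underside; in it a copper slug 11.6 mm across, its face 0.5 mm below the foot's. Same axes.
- slug_b (a joint): how far that copper slug is driven down (m): 0 unmarked, 0.003 fully driven; moves only under about 10 N and stays where it is left (None: absent)
- bracket_c_eye (a point): Eye of a loose aluminium angle bracket, 0.17 kg (None: absent). Leaf 8 mm thick, 40 wide, top 95 mm above underside; foot 12 thick, 50 wide, from the leaf's back to 60 mm in front of its middle. Point: centre of the 16 mm hole through the leaf, mid-thickness, 42 mm above underside. z up the leaf, -x out along the foot, +x out of its back; pinch the leaf along x near its top, 38 mm above the eye.
- bracket_c_spot (a point): copper drill spot of that bracket: centre of a 13 mm round recess in the top of the foot, 36 mm in front of the leaf's middle, 12 mm above the underside; in it a copper slug 11.6 mm across, its face 0.5 mm below the foot's. Same axes.
- slug_c (a joint): how far that copper slug is driven down (m): 0 unmarked, 0.003 fully driven; moves only under about 10 N and stays where it is left (None: absent)
- bracket_d_eye (a point): Eye of a loose aluminium angle bracket, 0.17 kg (None: absent). Leaf 8 mm thick, 40 wide, top 95 mm above underside; foot 12 thick, 50 wide, from the leaf's back to 60 mm in front of its middle. Point: centre of the 16 mm hole through the leaf, mid-thickness, 42 mm above underside. z up the leaf, -x out along the foot, +x out of its back; pinch the leaf along x near its top, 38 mm above the eye.
- bracket_d_spot (a point): copper drill spot of that bracket: centre of a 13 mm round recess in the top of the foot, 36 mm in front of the leaf's middle, 12 mm above the underside; in it a copper slug 11.6 mm across, its face 0.5 mm below the foot's. Same axes.
- slug_d (a joint): how far that copper slug is driven down (m): 0 unmarked, 0.003 fully driven; moves only under about 10 N and stays where it is left (None: absent)
- punch_grip (a point): spring-loaded centre punch, 0.18 kg, 158 mm long; point on its axis amid the 22 mm round grip, 120 mm above the nose point; z up the tool to its red cap (26 mm). Heights from the nose point: grip 94 to 152 mm, brass collar 36 mm round 88 to 94 (fingertips may push on it), barrel 22 round 54 to 88, brass shoulder 33 round 48 to 54, 18 round below, nose 5 round. Starts upright in its cup.
- punch_tip (a point): point of the punch's nose (moves with the nose); with the nose out it is 120 mm below punch_grip along the tool
- punch_nose (a joint): how far the nose is pushed into the punch (m): 0 out, 0.009 at its stop. Thrust starts at 5 to 7 N, peaks near 11 N about 2 mm in, then the spring snaps: resistance falls to about 4 N as the nose runs on to its stop; it comes out by itself when lifted
- punch_cup: blue cup fixed to the bench, in which the punch stands; origin at centre of underside. Base plate 76 x 76 x 6 mm, tube 40 mm outside, 28 mm inside, rim 58 mm above the bench. A seated punch rests its brass shoulder on the rim: grip point 130 mm, nose 10 mm above the bench
- peg_0 (a point): root of one of four steel pegs on a low fixed plywood rail: on the peg's axis, in the board's front face, 66 mm above the bench. -x out of the board, z up, y along it. Peg 7 mm round, tip 45 mm in front of the board and 6 mm higher than the root; pegs 70 mm apart; board's top edge 74 mm above the bench, 300 mm wide, 12 mm thick
- peg_1 (a point): root of one of four steel pegs on a low fixed plywood rail: on the peg's axis, in the board's front face, 66 mm above the bench. -x out of the board, z up, y along it. Peg 7 mm round, tip 45 mm in front of the board and 6 mm higher than the root; pegs 70 mm apart; board's top edge 74 mm above the bench, 300 mm wide, 12 mm thick
- peg_2 (a point): root of one of four steel pegs on a low fixed plywood rail: on the peg's axis, in the board's front face, 66 mm above the bench. -x out of the board, z up, y along it. Peg 7 mm round, tip 45 mm in front of the board and 6 mm higher than the root; pegs 70 mm apart; board's top edge 74 mm above the bench, 300 mm wide, 12 mm thick
- peg_3 (a point): root of one of four steel pegs on a low fixed plywood rail: on the peg's axis, in the board's front face, 66 mm above the bench. -x out of the board, z up, y along it. Peg 7 mm round, tip 45 mm in front of the board and 6 mm higher than the root; pegs 70 mm apart; board's top edge 74 mm above the bench, 300 mm wide, 12 mm thick
- oil_bottle: small yellow oil bottle with black cap, 27 mm round, 72 mm tall; a loose bystander to leave alone; origin at the centre of its underside
- loupe_1: black watchmaker's loupe, 35 mm round, 37 mm tall; a loose bystander to leave alone; origin at the centre of its underside
- lens_carton: flat white lens carton, 96 x 96 x 17 mm; a loose bystander to leave alone; origin at the centre of its underside
- driver: small screwdriver with a green end, 114 mm long, lying; a loose bystander to leave alone; origin at the centre of its underside
Mind the look-alikes: they are no part of the job. Leave any brown look-alike of the part that bears bracket_b_eye alone.

How it is judged (in metres and radians):
On the way, in this order (a step that is already met when the one before it is completed fails the run):
1. the punch has been pressed on a bracket's drill spot until its spring snapped (nose over 4 mm in) (value of joint punch_nose above 0.004 m and (distance between punch_tip and bracket_a_spot below 0.012 m or distance between punch_tip and bracket_b_spot below 0.012 m or distance between punch_tip and bracket_c_spot below 0.012 m or distance between punch_tip and bracket_d_spot below 0.012 m)), for 0.05 s.
2. the copper drill spot of every bracket has been driven in by the punch, before the first is hung (value of joint each of slug_a, slug_b, slug_c, slug_d above 0.002 m and height (world z) of each of bracket_a_eye, bracket_b_eye, bracket_c_eye, bracket_d_eye below 0.05 m), for 0.1 s.
At the end, for the whole second after the job is handed in: slugs driven over 2 mm; each bracket hangs by its eye round a peg of its own (within 9 mm sideways, 35 mm or less from the board, -13 to +6 mm in height of the peg's root, lean under 0.6 rad), foot outward; punch upright in its cup (15 mm, 0.15 rad, grip point 120 to 140 mm high) (value of joint each of slug_a, slug_b, slug_c, slug_d above 0.002 m and ((x of bracket_a_eye in the frame of peg_0 between -0.035 and 0.002 m and y of bracket_a_eye in the frame of peg_0 between -0.009 and 0.009 m and z of bracket_a_eye in the frame of peg_0 between -0.013 and 0.006 m) or (x of bracket_a_eye in the frame of peg_1 between -0.035 and 0.002 m and y of bracket_a_eye in the frame of peg_1 between -0.009 and 0.009 m and z of bracket_a_eye in the frame of peg_1 between -0.013 and 0.006 m) or (x of bracket_a_eye in the frame of peg_2 between -0.035 and 0.002 m and y of bracket_a_eye in the frame of peg_2 between -0.009 and 0.009 m and z of bracket_a_eye in the frame of peg_2 between -0.013 and 0.006 m) or (x of bracket_a_eye in the frame of peg_3 between -0.035 and 0.002 m and y of bracket_a_eye in the frame of peg_3 between -0.009 and 0.009 m and z of bracket_a_eye in the frame of peg_3 between -0.013 and 0.006 m)) and angle between each of bracket_a_eye, bracket_b_eye, bracket_c_eye, bracket_d_eye's own z axis and vertical below 0.6 rad and x of each of bracket_a_spot, bracket_b_spot, bracket_c_spot, bracket_d_spot in the frame of peg_0 below -0.02 m and ((x of bracket_b_eye in the frame of peg_0 between -0.035 and 0.002 m and y of bracket_b_eye in the frame of peg_0 between -0.009 and 0.009 m and z of bracket_b_eye in the frame of peg_0 between -0.013 and 0.006 m) or (x of bracket_b_eye in the frame of peg_1 between -0.035 and 0.002 m and y of bracket_b_eye in the frame of peg_1 between -0.009 and 0.009 m and z of bracket_b_eye in the frame of peg_1 between -0.013 and 0.006 m) or (x of bracket_b_eye in the frame of peg_2 between -0.035 and 0.002 m and y of bracket_b_eye in the frame of peg_2 between -0.009 and 0.009 m and z of bracket_b_eye in the frame of peg_2 between -0.013 and 0.006 m) or (x of bracket_b_eye in the frame of peg_3 between -0.035 and 0.002 m and y of bracket_b_eye in the frame of peg_3 between -0.009 and 0.009 m and z of bracket_b_eye in the frame of peg_3 between -0.013 and 0.006 m)) and ((x of bracket_c_eye in the frame of peg_0 between -0.035 and 0.002 m and y of bracket_c_eye in the frame of peg_0 between -0.009 and 0.009 m and z of bracket_c_eye in the frame of peg_0 between -0.013 and 0.006 m) or (x of bracket_c_eye in the frame of peg_1 between -0.035 and 0.002 m and y of bracket_c_eye in the frame of peg_1 between -0.009 and 0.009 m and z of bracket_c_eye in the frame of peg_1 between -0.013 and 0.006 m) or (x of bracket_c_eye in the frame of peg_2 between -0.035 and 0.002 m and y of bracket_c_eye in the frame of peg_2 between -0.009 and 0.009 m and z of bracket_c_eye in the frame of peg_2 between -0.013 and 0.006 m) or (x of bracket_c_eye in the frame of peg_3 between -0.035 and 0.002 m and y of bracket_c_eye in the frame of peg_3 between -0.009 and 0.009 m and z of bracket_c_eye in the frame of peg_3 between -0.013 and 0.006 m)) and ((x of bracket_d_eye in the frame of peg_0 between -0.035 and 0.002 m and y of bracket_d_eye in the frame of peg_0 between -0.009 and 0.009 m and z of bracket_d_eye in the frame of peg_0 between -0.013 and 0.006 m) or (x of bracket_d_eye in the frame of peg_1 between -0.035 and 0.002 m and y of bracket_d_eye in the frame of peg_1 between -0.009 and 0.009 m and z of bracket_d_eye in the frame of peg_1 between -0.013 and 0.006 m) or (x of bracket_d_eye in the frame of peg_2 between -0.035 and 0.002 m and y of bracket_d_eye in the frame of peg_2 between -0.009 and 0.009 m and z of bracket_d_eye in the frame of peg_2 between -0.013 and 0.006 m) or (x of bracket_d_eye in the frame of peg_3 between -0.035 and 0.002 m and y of bracket_d_eye in the frame of peg_3 between -0.009 and 0.009 m and z of bracket_d_eye in the frame of peg_3 between -0.013 and 0.006 m)) and horizontal distance between bracket_a_eye and bracket_b_eye above 0.04 m and horizontal distance between each of bracket_a_eye, bracket_b_eye and bracket_c_eye above 0.04 m and horizontal distance between each of bracket_a_eye, bracket_b_eye, bracket_c_eye and bracket_d_eye above 0.04 m and horizontal distance between punch_grip and punch_cup below 0.015 m and angle between punch_grip's own z axis and vertical below 0.15 rad and height (world z) of punch_grip between 0.12 and 0.14 m); the robot touches nothing.
It fails at once if the oil_bottle is pushed more than 3 cm (distance of oil_bottle from where it was at the start of the episode above 0.03 m).
It fails at once if the loupe_1 is pushed more than 3 cm (distance of loupe_1 from where it was at the start of the episode above 0.03 m).
It fails at once if the lens_carton is pushed more than 3 cm (distance of lens_carton from where it was at the start of the episode above 0.03 m).
It fails at once if the driver is pushed more than 3 cm (distance of driver from where it was at the start of the episode above 0.03 m).
Of bracket_a, bracket_b, bracket_c, bracket_d only 2 to 3 are there at a start; the rules pass over those that are not, and their reading is None.
At some moment in a run one of bracket_a, bracket_b, bracket_c, bracket_d may be knocked a few centimetres aside while the robot is not near it.
It also fails if it takes over 210 s, if anything falls off the work surface, if the arm or the gripper's body presses on something with over 40 N, if the wrist force passes 120 N, or if a joint passes its speed limit or range.

### The arm

A 6-joint arm with a two-finger parallel gripper is mounted at the origin on a cart in front of the work surface, level with it; the furniture and walls round the work are solid. World frame = base frame: x ahead of the robot, y to its left, z up, the work surface at z = 0. Lengths are in m, angles in degrees, forces in N, time in s.
With the tool pointing down it reaches from about 0.4 to 0.825 m from the base axis. Payload 7 kg.
Tool frame: the origin (TCP) lies midway between the tips of the shut fingers; the grasp point (between the pads) lies 19 mm behind it; z points along the fingers, y is the line along which they close (so a half turn about z gives the same grasp; the last joint's range is limited). The gripper opens to 88 mm and grips with 3 to 60 N. Pads are 19 mm wide; open, the fingers measure 130 mm over their backs; the gripper's body (78 mm by 193 mm) begins 47 mm behind the grasp point.
Start: joints at [84.803, 20.546, 0.682, 0, -70.136, -16.507], TCP at [0.25, 0.627, 0.227] pointing down, gripper open.
Joint ranges: [-176.03, 176.03], [-82.01, 121.73], [-58.28, 71.71], [-173.87, 95.51], [-174.79, -0.11], [-173.66, 173.66]. Speed limits (degrees/s): [136.94, 136.94, 172.46, 180, 180, 180].

### API

Orientations are given as a 3x3 rotation matrix whose columns are the frame's x, y, z axes.
In Python, from rig import robot gives the robot as it stands. Calls block until the motion is done:
- robot.goto(position, orientation): joint-space move of the TCP to a pose.
- robot.servo_line(position, ori=None, speed=0.15): straight line of the TCP; ori=None keeps the orientation; speed is the mean speed in m/s.
- robot.movej(angles): joint-space move.
- robot.move_gripper(opening): opening from 0.0 (shut) to 1.0 (fully open); the grip force is fixed at half the most; returns when the fingers have stopped.
- robot.dwell(seconds).
- robot.ik(position, orientation): joint angles nearest the present ones, or None.
- robot.grab_frame(name): name is "scene" or "top"; returns (picture, depth): 384x512x3 uint8, red, green, blue; 384x512 float32, m along the optical axis (not along the pixel's ray), 0 where there is no reading.
- robot.camera_info(name): a dict with "vfov" (degrees; the focal length in pixels is half the picture's height over the tangent of half this angle, whatever the lens; pixels are square), "cx", "cy" (the principal point, pixels), "view" (4x4, takes a point from world to camera coordinates). Camera axes: x right, y down, z forward; pixel columns grow to the right and rows downward; lengths in m; the calibration is good to about 2 mm. A picture is of the moment at which its call begins. camera_info takes no time and is no camera call.
A pose or a line that the arm cannot do raises robot.Unreachable and nothing moves.
- robot.job_done(): hands the job in; it is judged then, once.
Readings, each from a call of its own:
- robot.read_t(): time.
- robot.read_qpos(): joint angles.
- robot.read_qvel(): joint speeds.
- robot.read_effort(): joint torques, N m.
- robot.read_position(): TCP position.
- robot.read_tcp_rot(): TCP orientation.
- robot.read_force(): force on the tool from outside, world axes, zero at the start.
- robot.read_ft_torque(): the same for the moment, N m.
- robot.read_grip_width(): opening from 0.0 (shut) to 1.0 (fully open).
- robot.read_finger_force(): force on a finger pad.
Only numpy, scipy, OpenCV 4.12 (cv2) and the standard library are available. Lean on these libraries where they do the work, as an engineer would, in place of code of your own. Each camera call takes 0.05 s, during which the arm holds its last target. There are 200 camera calls.

## Working session

There is one attempt and no reset: what is moved stays moved. The work goes in short steps, each a Python script; the robot and the scene stay as the last script left them, time stands still between calls to the robot, and variables do not carry over. Pictures are saved under pics/ and viewed, at most 14 in all, crops included, and the job is handed in when it is done.

```bash
ls; mkdir -p pics
python3 - <<'E'
from rig import robot
import cv2,numpy as np
for n in("scene","top"):
    p,d=robot.grab_frame(n);i=robot.camera_info(n);print(n,i["vfov"],i["cx"],i["cy"],np.round(i["view"],3).tolist())
    np.savez(f"pics/{n}0.npz",p=p,d=d)
    cv2.imwrite(f"pics/{n}0.png",cv2.resize(p[:,:,::-1],(800,600),interpolation=cv2.INTER_CUBIC))
print(robot.read_t(),robot.read_tcp_rot())
E
```

```text
pics
scene 49.208187281535935 257.33646153941 189.10587705560377 [[0.665, -0.747, 0.01, -0.325], [-0.484, -0.441, -0.755, 0.362], [0.569, 0.497, -0.655, 1.158], [0.0, 0.0, 0.0, 1.0]]
top 43.472452728235744 259.1196349801336 191.4507388518444 [[-0.004, -1.0, -0.003, 0.062], [-0.98, 0.004, -0.201, 0.574], [0.201, 0.002, -0.98, 1.695], [0.0, 0.0, 0.0, 1.0]]
0.1 [[ 9.29068452e-01 -3.69907595e-01 -4.27337357e-04]
 [-3.69907810e-01 -9.29067275e-01 -1.48712081e-03]
 [ 1.53072129e-04  1.53971246e-03 -9.99998803e-01]]
```

View pics/scene0.png

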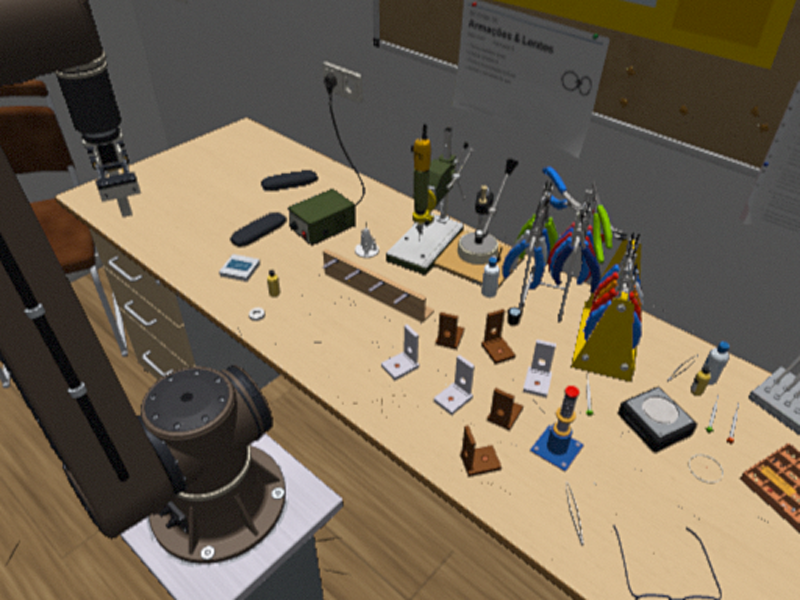

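View pics/top0.png

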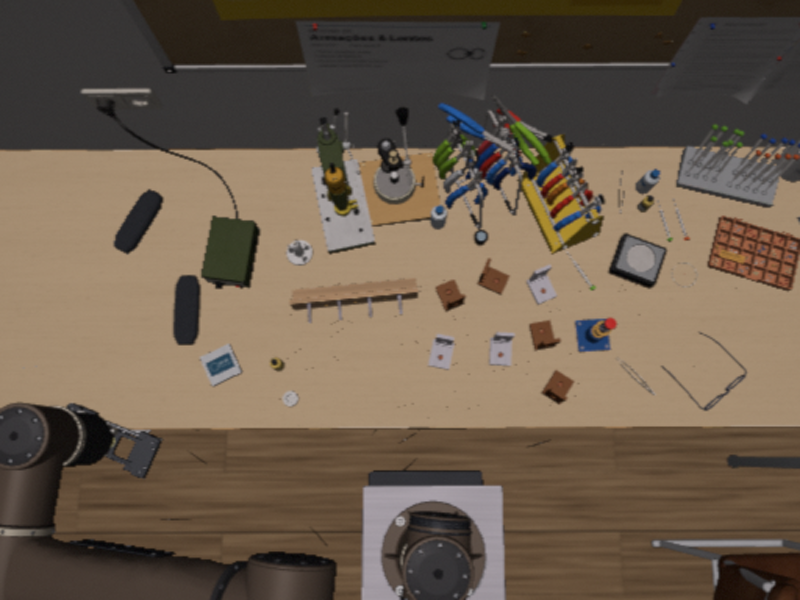

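The top view shows three bare aluminium brackets at px (442,350), (501,347) and (543,285). The brown look-alikes to leave alone are at (450,293), (492,277), (543,333) and (558,385). The punch stands in its blue cup at (600,330), and the rail is at (355,293) with its pegs towards the robot. The oil bottle at (277,363) and the loupe at (480,237) are bystanders. I'll fit the known shapes to the depth clouds from both cameras.

```bash
cat > h.py <<'E'
from rig import robot
import cv2,numpy as np
from scipy.optimize import least_squares
def cam(n):
    i=robot.camera_info(n);f=192/np.tan(np.radians(i["vfov"]/2));return i,f,np.array(i["view"])
def cloud(n,p,d):
    i,f,V=cam(n);v,u=np.indices(d.shape);m=d>0
    c=np.stack([(u-i["cx"])*d/f,(v-i["cy"])*d/f,d],-1)
    w=(c-V[:3,3])@V[:3,:3];w[~m]=np.nan;return w
def proj(n,P):
    i,f,V=cam(n);c=np.atleast_2d(P)@V[:3,:3].T+V[:3,3]
    return np.c_[c[:,0]/c[:,2]*f+i["cx"],c[:,1]/c[:,2]*f+i["cy"]]
def grab():
    P=[];C=[];src=[]
    for k,n in enumerate(("scene","top")):
        p,d=robot.grab_frame(n);P.append(cloud(n,p,d).reshape(-1,3));C.append(p.reshape(-1,3));src.append(np.full(d.size,k))
    return np.concatenate(P),np.concatenate(C).astype(float),np.concatenate(src)
def box(p,lo,hi):
    lo,hi=np.array(lo),np.array(hi);q=np.abs(p-(lo+hi)/2)-(hi-lo)/2
    return np.linalg.norm(np.maximum(q,0),axis=1)+np.minimum(q.max(1),0)
def bracket_sdf(p): # origin leaf middle, underside; -x foot
    return np.minimum(box(p,[-.004,-.02,0],[.004,.02,.095]),box(p,[-.06,-.025,0],[.004,.025,.012]))
def rail_sdf(p): # origin: centre of board front face at bench
    s=box(p,[0,-.15,0],[.012,.15,.074])
    for k in range(4):
        a=np.array([0,-.105+.07*k,.066]);b=a+[-.045,0,.006];t=np.clip((p-a)@(b-a)/((b-a)@(b-a)),0,1)
        s=np.minimum(s,np.linalg.norm(p-a-t[:,None]*(b-a),axis=1)-.0035)
    return s
def loc(P,x,y,yaw):
    c,s=np.cos(yaw),np.sin(yaw);q=P-[x,y,0];return np.c_[c*q[:,0]+s*q[:,1],-s*q[:,0]+c*q[:,1],q[:,2]]
def fit(sdf,P,guess,yaws):
    best=None
    for y in yaws:
        r=least_squares(lambda v:sdf(loc(P,*v)),[*guess,y],loss="soft_l1",f_scale=.002,x_scale=[.01,.01,.1])
        if best is None or r.cost<best.cost:best=r
    return best.x,np.median(np.abs(best.fun))
Y8=np.arange(8)*np.pi/4
def brackets(P,C,guesses):
    out=[]
    for g in guesses:
        m=(np.hypot(P[:,0]-g[0],P[:,1]-g[1])<.06)&(P[:,2]>.005)&(P[:,2]<.11)
        c=C[m];br=(c.max(1)-c.min(1)>.45*c.max(1)) # drop saturated (brown/copper)
        v,e=fit(bracket_sdf,P[m][~br],g[:2],Y8);out.append((v,e,(~br).sum()))
    return out
def spot(v):return np.array([v[0]-.036*np.cos(v[2]),v[1]-.036*np.sin(v[2]),.012])
E
python3 - <<'E'
from h import *
P,C,S=grab()
W=P[S==1].reshape(384,512,3)
f=.64
for n,u,v in [("a1",442,355),("a2",501,352),("a3",543,290),("punch",608,324),("rail",355,290),("oil",277,360),("loupe",480,237),("carton",221,363),("brown",450,293),("brown",492,277),("brown",543,333)]:
    print(n,np.round(W[int(v*f),int(u*f)],3))
G=[W[int(v*f),int(u*f)] for u,v in [(442,350),(501,347),(543,287)]]
for v,e,n in brackets(P,C,G):
    s=spot(v);m=(np.hypot(*(P[:,:2]-s[:2]).T)<.011)&(P[:,2]>.005)&(P[:,2]<.016);c=C[m]
    r=(c[:,0]-c[:,2])/(c.max(1)+1)
    w=np.clip(r-.35,0,None)
    for k in(0,1):
        mk=S[m]==k; print("   copper",k,np.round((P[m][mk]*w[mk,None]).sum(0)/w[mk].sum(),4),(w[mk]>0).sum())
    for k in(0,1):
        q=brackets(P[S==k],C[S==k],[v])[0];print("   cam",k,np.round(q[0],4),q[2])
    print(np.round(v,4),"deg",np.degrees(v[2]).round(1),e,n,"spot",s.round(4))
g=W[int(300*f),int(355*f)]
m=(abs(P[:,0]-g[0])<.09)&(abs(P[:,1]-g[1])<.2)&(P[:,2]>.006)&(P[:,2]<.09)
for k in (None,0,1):
    mm=m if k is None else m&(S==k)
    print("rail",fit(rail_sdf,P[mm],g[:2],[-.1,.1]))
E
```

```text
a1 [ 0.449 -0.024  0.015]
a2 [ 0.457 -0.164  0.011]
a3 [ 0.607 -0.27   0.013]
punch [ 0.497 -0.381  0.165]
rail [0.61  0.18  0.006]
oil [0.432 0.351 0.077]
loupe [ 0.732 -0.12   0.039]
carton [0.432 0.492 0.021]
brown [ 0.601 -0.049  0.009]
brown [ 0.638 -0.147  0.012]
brown [ 0.501 -0.266  0.009]
   copper 0 [ 0.4458 -0.0207  0.0096] 4
   copper 1 [ 0.4445 -0.0234  0.0079] 3
   cam 0 [ 0.4799 -0.0299  6.0856] 383
   cam 1 [ 0.4833 -0.0314 -0.2815] 315
[ 0.4801 -0.03   -0.2081] deg -11.9 0.0014456574715429847 731 spot [ 0.4449 -0.0226  0.012 ]
   copper 0 [ 0.4508 -0.1625  0.0099] 5
   copper 1 [ 0.4496 -0.1647  0.0071] 1
   cam 0 [ 0.4861 -0.167  -0.0593] 454
   cam 1 [ 0.4884 -0.1701 -0.0941] 330
[ 0.4861 -0.1675 -0.0746] deg -4.3 0.0015061513584029439 824 spot [ 0.4502 -0.1648  0.012 ]
   copper 0 [ 0.6029 -0.2705  0.0116] 4
   copper 1 [ 0.6039 -0.2701  0.0128] 3
   cam 0 [ 0.6366 -0.2562  6.6703] 444
   cam 1 [ 0.6387 -0.2571  0.3468] 321
[ 0.6373 -0.2583  6.6898] deg 383.3 0.0017188174941919032 814 spot [ 0.6042 -0.2725  0.012 ]
rail (array([0.57606116, 0.17662714, 0.09283546]), np.float64(0.0021433155526061004))
rail (array([0.57519632, 0.1779419 , 0.09580411]), np.float64(0.0013731170184436011))
rail (array([0.57890393, 0.17572787, 0.08240077]), np.float64(0.010370849314543504))
```

```bash
cat >> h.py <<'E'
def punch_sdf(p): # seated, world z
    r=np.hypot(p[:,0],p[:,1]);z=p[:,2]
    cyl=lambda R,a,b:np.where((z>=a)&(z<=b),np.abs(r-R),np.hypot(np.maximum(r-R,0),np.maximum(np.maximum(a-z,z-b),0)))
    return np.minimum.reduce([cyl(.011,.104,.162),cyl(.013,.162,.168),cyl(.018,.098,.104),cyl(.011,.064,.098),cyl(.0165,.058,.064),cyl(.02,.006,.058)])
def down(a): # tool z down, tool y at world angle a
    c,s=np.cos(a),np.sin(a);y=np.array([c,s,0]);z=np.array([0,0,-1.]);return np.c_[np.cross(y,z),y,z]
def go(x,y,z,a):
    """a modulo pi, nearest joint solution"""
    q0=np.array(robot.read_qpos());best=None
    for k in(0,1,-1):
        q=robot.ik([x,y,z],down(a+k*np.pi))
        if q is not None and (best is None or np.abs(np.array(q)-q0).max()<np.abs(best[0]-q0).max()):best=(np.array(q),a+k*np.pi)
    robot.goto([x,y,z],down(best[1]));return best[1]
E
python3 - <<'E'
from h import *
P,C,S=grab()
for k in (None,0,1):
    m=(np.hypot(P[:,0]-.49,P[:,1]+.38)<.045)&(P[:,2]>.02)&(P[:,2]<.175)
    if k is not None:m&=S==k
    r=least_squares(lambda v:punch_sdf(P[m]-[v[0],v[1],0]),[.48,-.375],loss="soft_l1",f_scale=.002)
    print(r.x.round(4),np.median(abs(r.fun)),m.sum())
    if k is None:px,py=r.x
go(.2,.45,.33,np.pi/2);go(.45,0,.35,np.pi/2);a=go(px,py,.30,np.pi/2)
print(a,np.round(robot.read_qpos(),1),np.round(robot.read_force(),2),robot.read_t())
p,d=robot.grab_frame("scene");cv2.imwrite("pics/s1.png",cv2.resize(p[200:310,230:390,::-1],(800,550),interpolation=cv2.INTER_CUBIC))
E
```

```text
[ 0.4975 -0.3856] 0.0012013071578076233 648
[ 0.4974 -0.3852] 0.0010985797655595209 460
[ 0.4979 -0.3863] 0.0012720450883854503 188
4.71238898038469 [-19.9  14.2   1.3  -0.  -77.  110. ] [0.03 0.18 0.01] 4.475
```

View pics/s1.png

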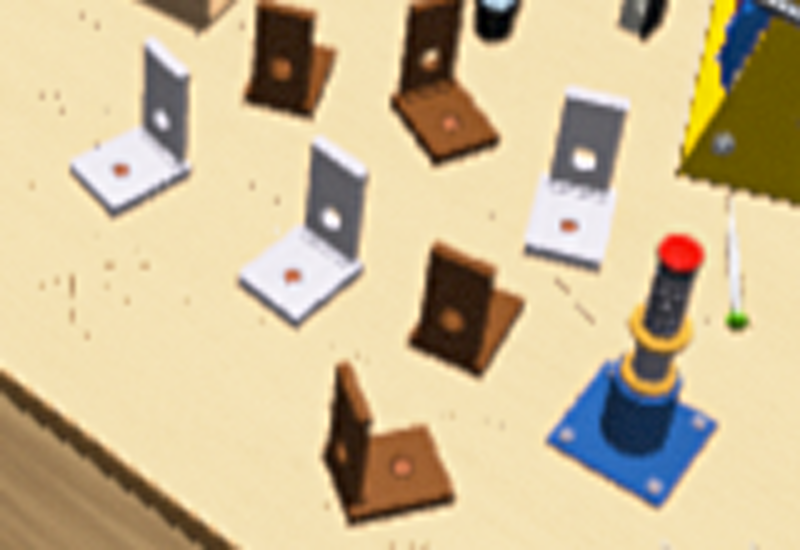

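The crop confirms three bare aluminium blanks, with copper spots at crop px (120,170), (292,275) and (568,225). The other four are brown, and the punch stands in the blue cup. Next I grasp the punch.

Run:
```python
from h import *
px,py=.4975,-.3856
robot.move_gripper(.7)
robot.servo_line([px,py,.2],speed=.15);robot.servo_line([px,py,.107],speed=.06)
print(np.round(robot.read_force(),2))
robot.move_gripper(0);print("w",robot.read_grip_width()*88,robot.read_finger_force(),robot.read_position(),np.round(robot.read_force(),2))
robot.servo_line([px,py,.25],speed=.1);robot.dwell(.3)
print(robot.read_grip_width()*88,np.round(robot.read_force(),2),np.round(robot.read_position(),4))
P,C,S=grab()
# barrel/shoulder section below fingers: lifted 143 mm
for k in (0,1):
    Q=P[S==k]-[0,0,.143]
    m=(np.hypot(Q[:,0]-px,Q[:,1]-py)<.03)&(Q[:,2]>.02)&(Q[:,2]<.097)
    def sd(v):
        q=Q[m]-[v[0],v[1],0];r=np.hypot(q[:,0],q[:,1]);z=q[:,2]+v[2]
        R=np.where(z>.064,.011,np.where(z>.058,.0165,.009));return r-R
    r=least_squares(sd,[px,py,0],loss="soft_l1",f_scale=.002);print(k,r.x.round(4),m.sum(),np.median(abs(r.fun)), Q[m].min(0).round(4))
p,d=robot.grab_frame("scene");cv2.imwrite("pics/s2.png",cv2.resize(p[150:310,230:420,::-1],(760,640)[:2] if 0 else (712,600),interpolation=cv2.INTER_CUBIC))
```

```text
[-0.31  0.47 -0.23]
w 21.450931576168568 29.97886687517166 [ 0.49746992 -0.3855466   0.10691696] [ 0.02 -0.44  0.1 ]
21.812927553712022 [-0.13 -0.53 -2.51] [ 0.4975 -0.3856  0.2497]
0 [ 0.4975 -0.3859  0.    ] 148 0.0011026547004852052 [ 0.4773 -0.4017  0.0264]
1 [ 0.4999 -0.3845  0.    ] 3 0.0015307157577174844 [ 0.4916 -0.3814  0.0308]
```

View pics/s2.png

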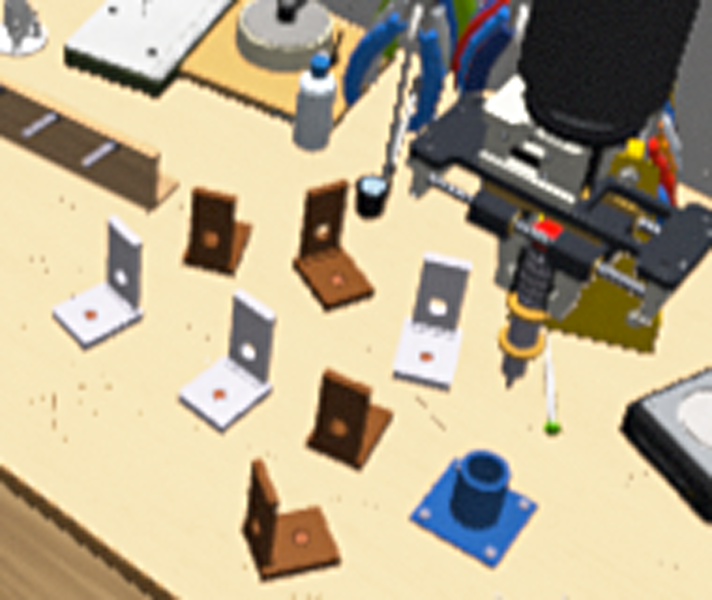

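The punch is held upright at crop px (525,320), and the scene camera and the arm agree on its position to under 1 mm. Next I punch the spots, re-measuring each bracket first and going down in small steps while watching the force.

```bash
cat >> h.py <<'E'
def spot_meas(g):
    P,C,S=grab();v,e,n=brackets(P,C,[g])[0];s=spot(v)
    m=(np.hypot(*(P[:,:2]-s[:2]).T)<.013)&(P[:,2]>.003)&(P[:,2]<.018);c=C[m];w=np.clip((c[:,0]-c[:,2])/(c.max(1)+1)-.35,0,None)
    cu=(P[m]*w[:,None]).sum(0)/max(w.sum(),1e-9)
    print("fit",v.round(4),round(e,4),n,"spot",s[:2].round(4),"copper",cu.round(4),(w>0).sum())
    return v,s,cu
def punch(g,off=.097):
    v,s,cu=spot_meas(g)
    xy=(s[:2]+cu[:2])/2 if np.hypot(*(s-cu)[:2])<.006 else s[:2]
    go(xy[0],xy[1],.25,v[2]+np.pi/2)
    robot.servo_line([*xy,.012+off+.012],speed=.12)
    robot.dwell(.3);f0=robot.read_force()[2];log=[]
    z=.012+off+.003
    while z>.012+off-.0145:
        robot.servo_line([*xy,z],speed=.02);f=robot.read_force()-np.array([0,0,f0]);log.append((round((z-off)*1000,1),*np.round(f,1)))
        if f[2]>28:break
        z-=.001
    robot.dwell(.15)
    print(log[-16:],np.round(robot.read_force(),1))
    robot.servo_line([*xy,.14],speed=.08);robot.servo_line([*xy,.25],speed=.15)
    print("t",robot.read_t(),robot.read_grip_width()*88)
E
python3 - <<'E'
from h import *
punch([.637,-.258])
E
```

```text
fit [ 0.6363 -0.2547  0.366 ] 0.0016 470 spot [ 0.6026 -0.2676] copper [ 0.6036 -0.2704  0.0109] 4
[(13.0, np.float64(0.2), np.float64(-0.3), np.float64(-0.1)), (12.0, np.float64(-0.2), np.float64(-0.7), np.float64(-0.5)), (11.0, np.float64(-0.0), np.float64(0.4), np.float64(2.6)), (10.0, np.float64(-0.8), np.float64(0.5), np.float64(6.3)), (9.0, np.float64(-1.3), np.float64(0.8), np.float64(8.4)), (8.0, np.float64(-1.3), np.float64(1.8), np.float64(9.1)), (7.0, np.float64(-1.1), np.float64(1.7), np.float64(10.0)), (6.0, np.float64(-2.0), np.float64(0.5), np.float64(9.5)), (5.0, np.float64(-1.5), np.float64(1.5), np.float64(11.2)), (4.0, np.float64(-1.9), np.float64(1.4), np.float64(10.8)), (3.0, np.float64(-1.6), np.float64(2.4), np.float64(11.4)), (2.0, np.float64(-1.9), np.float64(2.0), np.float64(9.5)), (1.0, np.float64(-0.8), np.float64(0.7), np.float64(8.9)), (-0.0, np.float64(-1.3), np.float64(1.4), np.float64(6.5)), (-1.0, np.float64(0.1), np.float64(-0.1), np.float64(5.5)), (-2.0, np.float64(-2.0), np.float64(1.2), np.float64(10.9))] [-1.7  1.2  9.3]
t 19.3833 21.58626324283066
```

```bash
cat >> h.py <<'E'
def inhand():
    """punch axis and slip in hand, from scene camera"""
    p,d=robot.grab_frame("scene");Q=cloud("scene",p,d).reshape(-1,3);x,y,z=robot.read_position()
    Q=Q-[x,y,z-.107];c=p.reshape(-1,3)
    m=(np.hypot(Q[:,0],Q[:,1])<.03)&(Q[:,2]>.0)&(Q[:,2]<.1)
    Q=Q[m]
    def sd(v):
        t=Q-[0,0,.13-.0];q=np.c_[Q[:,0]-v[0]-v[3]*(Q[:,2]-.107),Q[:,1]-v[1]-v[4]*(Q[:,2]-.107),Q[:,2]-v[2]]
        r=np.hypot(q[:,0],q[:,1]);zz=q[:,2]
        cyl=lambda R,a,b:np.hypot(np.where((zz<a)|(zz>b),np.maximum(r-R,0),r-R),np.maximum(np.maximum(a-zz,zz-b),0))
        return np.minimum.reduce([cyl(.018,.098,.104),cyl(.011,.064,.098),cyl(.0165,.058,.064),cyl(.009,.03,.058),cyl(.0025,.01,.03)])
    best=min((least_squares(sd,[0,0,s,0,0],loss="soft_l1",f_scale=.002) for s in(-.004,0,.004,.008)),key=lambda r:r.cost)
    print("inhand dx dy dz tilt",best.x.round(4),len(Q),np.median(abs(best.fun)).round(4));return best.x
E
python3 - <<'E'
from h import *
go(.5,-.36,.25,np.pi/2);robot.dwell(.2);inhand();inhand()
p,d=robot.grab_frame("scene")
cv2.imwrite("pics/s3.png",np.hstack([cv2.resize(p[200:300,310:410,::-1],(400,400),interpolation=cv2.INTER_CUBIC),cv2.resize(p[225:265,325:365,::-1],(400,400),interpolation=cv2.INTER_CUBIC)]))
E
```

```text
inhand dx dy dz tilt [ 0.      0.0002 -0.0006  0.0024  0.0001] 156 0.0008
inhand dx dy dz tilt [-0.0001  0.0001 -0.0011 -0.0014  0.0005] 163 0.0008
```

View pics/s3.png

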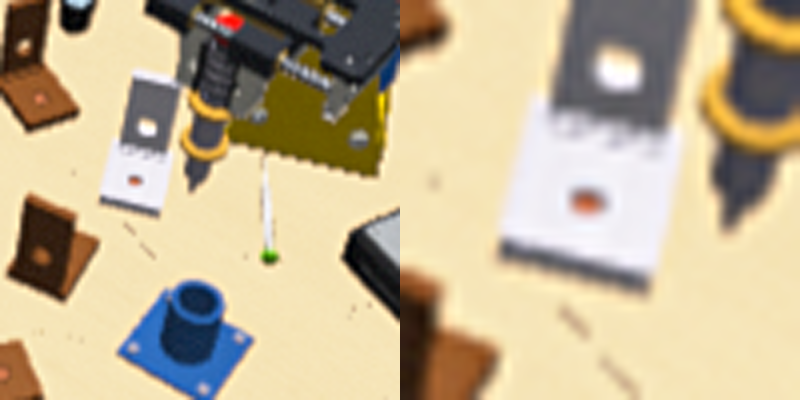

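The punch hasn't slipped or tilted. The marked spot at crop px (588,200) now shows a dark recess rim, so the copper has been driven in. Now the other two, pressed slightly deeper.

```bash
sed -i 's/off-.0145/off-.0185/; s/f\[2\]>28/f[2]>20/' h.py
python3 - <<'E'
from h import *
punch([.486,-.167])
go(.5,-.36,.25,np.pi/2);inhand()
punch([.480,-.03])
go(.5,-.36,.25,np.pi/2);inhand();P,C,S=grab()
for v,e,n in brackets(P,C,[[.486,-.167],[.48,-.03],[.637,-.258]]):print(v.round(4),e,n)
p,d=robot.grab_frame("scene")
c=lambda a:cv2.resize(a,(400,400),interpolation=cv2.INTER_CUBIC)
ims=[]
for v,e,n in brackets(P,C,[[.486,-.167],[.48,-.03]]):
    u,w=proj("scene",spot(v))[0].astype(int);ims.append(c(p[w-20:w+20,u-20:u+20,::-1]))
cv2.imwrite("pics/s4.png",np.hstack(ims))
E
```

```text
fit [ 0.4864 -0.1653 -0.1052] 0.0016 508 spot [ 0.4506 -0.1616] copper [ 0.4499 -0.1631  0.0112] 5
[(11.0, np.float64(-0.3), np.float64(-0.3), np.float64(2.9)), (10.0, np.float64(-1.0), np.float64(0.1), np.float64(7.9)), (9.0, np.float64(-1.4), np.float64(-0.7), np.float64(10.3)), (8.0, np.float64(-2.3), np.float64(1.9), np.float64(9.2)), (7.0, np.float64(-1.2), np.float64(1.0), np.float64(10.2)), (6.0, np.float64(-2.3), np.float64(-0.5), np.float64(10.9)), (5.0, np.float64(-1.8), np.float64(0.9), np.float64(11.4)), (4.0, np.float64(-1.8), np.float64(0.4), np.float64(11.0)), (3.0, np.float64(-2.1), np.float64(1.2), np.float64(10.5)), (2.0, np.float64(-0.8), np.float64(-0.1), np.float64(8.4)), (1.0, np.float64(-0.9), np.float64(0.2), np.float64(7.0)), (-0.0, np.float64(-0.1), np.float64(0.5), np.float64(6.0)), (-1.0, np.float64(-0.6), np.float64(0.0), np.float64(6.2)), (-2.0, np.float64(-2.2), np.float64(0.5), np.float64(12.8)), (-3.0, np.float64(-2.5), np.float64(1.7), np.float64(18.8)), (-4.0, np.float64(-2.7), np.float64(1.2), np.float64(24.1))] [-3.2  0.7 22.3]
t 29.925 21.4154847
[... 720 characters left out ...]
), (3.0, np.float64(-2.0), np.float64(-0.4), np.float64(11.0)), (2.0, np.float64(-1.7), np.float64(-0.2), np.float64(10.1)), (1.0, np.float64(-1.6), np.float64(-0.1), np.float64(9.4)), (-0.0, np.float64(-1.1), np.float64(0.7), np.float64(8.0)), (-1.0, np.float64(0.3), np.float64(0.7), np.float64(5.8)), (-2.0, np.float64(-0.7), np.float64(0.5), np.float64(13.1)), (-3.0, np.float64(-4.1), np.float64(0.1), np.float64(20.7))] [-3.8  0.2 17.5]
t 40.5833 21.546308415341148
inhand dx dy dz tilt [-0.001  -0.0002 -0.001   0.0036  0.0109] 158 0.0009
[ 0.4867 -0.1656 -0.098 ] 0.0013728078952594165 501
[ 0.4807 -0.0306  6.0641] 0.001565231792151114 704
[ 0.6365 -0.2574  0.4342] 0.0015003326122128274 441
```

View pics/s4.png

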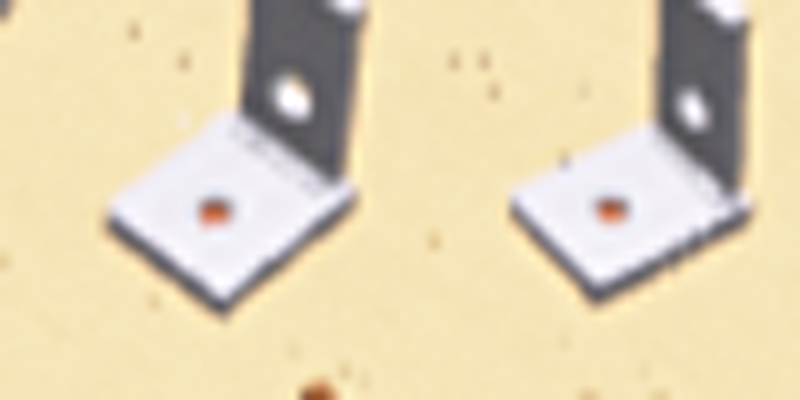

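Both crops show a sunken copper spot with a dark rim, at px (215,210) and (612,208), and the force curves show the snap. The first one reached only about 11 N at the stop, so I'll press it once more to be sure, then put the punch back.

Run:
```python
from h import *
punch([.637,-.258])
px,py=.4975,-.3856
go(px,py,.25,np.pi/2);dx=inhand()
robot.servo_line([px,py,.13],speed=.1);robot.servo_line([px,py,.108],speed=.03);robot.dwell(.2)
print(np.round(robot.read_force(),2))
robot.move_gripper(.5);robot.dwell(.3)
robot.servo_line([px,py,.2],speed=.08);robot.servo_line([px,py,.3],speed=.2)
go(.42,-.12,.4,np.pi/2)
P,C,S=grab()
m=(np.hypot(P[:,0]-.4975,P[:,1]+.3856)<.045)&(P[:,2]>.02)&(P[:,2]<.18)
r=least_squares(lambda v:punch_sdf(P[m]-[v[0],v[1],v[2]]),[.4975,-.3856,0],loss="soft_l1",f_scale=.002);print(r.x,np.median(abs(r.fun)))
for v,e,n in brackets(P,C,[[.486,-.167],[.48,-.03],[.637,-.258]]):print(v.round(4),e,n)
g=[.576,.1766];m=(abs(P[:,0]-g[0])<.08)&(abs(P[:,1]-g[1])<.18)&(P[:,2]>.012)&(P[:,2]<.09)
for k in (0,1):print("rail",k,fit(rail_sdf,P[m&(S==k)],g,[-.1,.1]),(m&(S==k)).sum())
print(robot.read_t())
for n in("scene","top"):
    p,d=robot.grab_frame(n)
    x=cv2.resize(p[:,:,::-1],None,fx=4,fy=4,interpolation=cv2.INTER_CUBIC)
    u,v=proj(n,[[.56,.177,.05]])[0]*4
    cv2.imwrite(f"pics/rail_{n}.png",x[int(v)-150:int(v)+150,int(u)-300:int(u)+300])
a,b=[cv2.imread(f"pics/rail_{n}.png") for n in("scene","top")];cv2.imwrite("pics/rail.png",np.vstack([a,b]))
```

```text
fit [ 0.6367 -0.2576  0.4349] 0.0015 445 spot [ 0.6041 -0.2728] copper [ 0.6047 -0.2701  0.0088] 3
[(10.0, np.float64(-0.3), np.float64(-0.0), np.float64(-1.3)), (9.0, np.float64(0.1), np.float64(-0.6), np.float64(-0.9)), (8.0, np.float64(-0.0), np.float64(-0.3), np.float64(-0.1)), (7.0, np.float64(-1.6), np.float64(1.3), np.float64(4.8)), (6.0, np.float64(-1.5), np.float64(1.7), np.float64(8.7)), (5.0, np.float64(-1.8), np.float64(1.5), np.float64(10.9)), (4.0, np.float64(-3.2), np.float64(2.2), np.float64(9.7)), (3.0, np.float64(-1.4), np.float64(1.5), np.float64(9.6)), (2.0, np.float64(-1.2), np.float64(1.4), np.float64(7.7)), (1.0, np.float64(-1.1), np.float64(1.0), np.float64(7.1)), (-0.0, np.float64(0.2), np.float64(0.5), np.float64(5.1)), (-1.0, np.float64(-0.1), np.float64(-0.1), np.float64(3.9)), (-2.0, np.float64(-0.5), np.float64(1.7), np.float64(9.6)), (-3.0, np.float64(-1.9), np.float64(1.4), np.float64(13.3)), (-4.0, np.float64(-3.0), np.float64(2.2), np.float64(17.9)), (-5.0, np.float64(-4.7), np.float64(2.9), np.float64(21.9))] [-3.7  3.7 20.8]
t 51.6917 21.61239371422048
inhand dx dy dz tilt [-0.001  -0.0009 -0.0011  0.0061 -0.0091] 159 0.0008
[-0.25 -0.31 -1.73]
[ 0.49731362 -0.38620008  0.00348885] 0.0010806246043688836
[ 0.4863 -0.1669 -0.0645] 0.0012574969918605228 521
[ 0.5017 -0.0413 -0.1971] 0.0012524597480630814 426
[ 0.6373 -0.2578  0.4441] 0.001336935436001217 455
rail 0 (array([0.57513344, 0.17740691, 0.09317362]), np.float64(0.0013556972970359626)) 962
rail 1 (array([0.58075192, 0.18018239, 0.14321404]), np.float64(0.0029599163786034888)) 490
58.9667
```

View pics/rail.png

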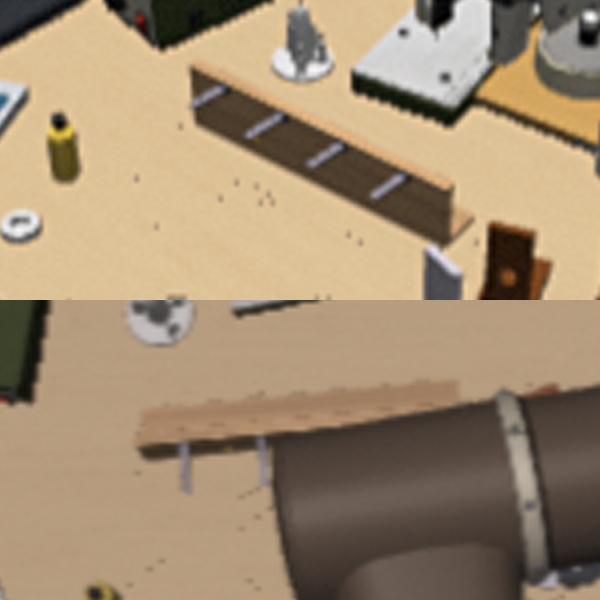

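The second press met the copper 3 mm lower, so that slug is fully driven. The punch is back in its cup. The bracket near (0.48,-0.03) has been knocked to (0.502,-0.041). The crop shows four pegs at px (210,97), (265,125), (327,155) and (388,186), and I'll now check them against the rail fit.

Run:
```python
from h import *
X,Y,A=.5751,.1775,.0935
for n in("scene","top"):
    z=np.load(f"pics/{n}0.npz");W=cloud(n,z["p"],z["d"]).reshape(-1,3);c=z["p"].reshape(-1,3).astype(int)
    L=loc(W,X,Y,A)
    m=(L[:,0]>-.05)&(L[:,0]<-.008)&(abs(L[:,1])<.15)&(L[:,2]>.05)&(L[:,2]<.09)
    L=L[m]
    for k in range(4):
        q=L[abs(L[:,1]+.105-.07*k)<.02];print(n,k,len(q),np.median(q,0).round(4) if len(q) else "", q[:,0].min().round(3) if len(q) else "",
          "slope",np.polyfit(q[:,0],q[:,1],1).round(3) if len(q)>5 else "")
    b=loc(W,X,Y,A);t=b[(b[:,2]>.066)&(b[:,2]<.082)&(abs(b[:,0]-.006)<.012)&(abs(b[:,1])<.17)]
    print("board top",len(t),np.percentile(t,[1,50,99],axis=0).round(4).tolist())
print(robot.camera_info("top")["view"])
```

```text
scene 0 18 [-0.0298 -0.1057  0.0714] -0.049 slope [ 0.029 -0.105]
scene 1 17 [-0.0304 -0.0362  0.0712] -0.048 slope [-0.014 -0.037]
scene 2 19 [-0.0286  0.0341  0.0704] -0.049 slope [-0.024  0.034]
scene 3 15 [-0.0329  0.1042  0.0707] -0.048 slope [-0.047  0.103]
board top 245 [[-0.0047, -0.1476, 0.0662], [0.0024, -0.0146, 0.0715], [0.0138, 0.1454, 0.0768]]
top 0 21 [-0.0273 -0.105   0.0729] -0.046 slope [ 0.027 -0.104]
top 1 21 [-0.0282 -0.0351  0.0721] -0.047 slope [ 0.015 -0.035]
top 2 22 [-0.0277  0.0346  0.0723] -0.046 slope [-0.076  0.032]
top 3 21 [-0.03    0.1041  0.0728] -0.047 slope [0.073 0.107]
board top 290 [[-0.003, -0.1447, 0.0669], [0.0045, -0.0021, 0.0741], [0.0122, 0.1464, 0.0815]]
[[-0.00360542 -0.99998992 -0.00267758  0.0617014 ]
 [-0.97962678  0.00406963 -0.20078547  0.57378664]
 [ 0.20079434  0.00189911 -0.97963158  1.69456168]
 [ 0.          0.          0.          1.        ]]
```

```bash
cat >> h.py <<'E'
RX,RY,RA=.5751,.1775,.0935
def rail2w(x,y):
    c,s=np.cos(RA),np.sin(RA);return np.array([RX+c*x-s*y,RY+s*x+c*y])
def norm(a):return (a+np.pi)%(2*np.pi)-np.pi
def pick(g):
    P,C,S=grab();v,e,n=brackets(P,C,[g])[0];v[2]=norm(v[2]);print("pick",v.round(4),e,n)
    robot.move_gripper(.45)
    a=go(v[0],v[1],.22,v[2]);robot.servo_line([v[0],v[1],.12],speed=.15);robot.servo_line([v[0],v[1],.061],speed=.06)
    f0=robot.read_force();robot.move_gripper(0);print("w",robot.read_grip_width()*88,"dF",np.round(robot.read_force()-f0,1))
    robot.servo_line([v[0],v[1],.09],speed=.05);robot.servo_line([v[0],v[1],.24],speed=.15)
    return a-v[2]   # tool-y angle minus bracket yaw
def held(yaw):
    """bracket offset (in bracket frame) from the TCP, yaw error"""
    robot.dwell(.3);x,y,z=robot.read_position();out=[]
    for n in("scene","top"):
        p,d=robot.grab_frame(n);Q=cloud(n,p,d).reshape(-1,3)-[0,0,z-.061]
        m=(np.hypot(Q[:,0]-x,Q[:,1]-y)<.075)&(Q[:,2]>-.01)&(Q[:,2]<.056)
        v,e=fit(bracket_sdf,Q[m],[x,y],[yaw]);L=loc(np.array([[v[0],v[1],0]]),x,y,yaw)[0]
        out.append((L[0],L[1],norm(v[2]-yaw),m.sum()));print("held",n,np.round(out[-1],4),round(e,4))
    return out
def hang(k,da,dy=0.,dyaw=0.,xf=-.009):
    """dy: bracket offset along rail y from TCP"""
    py=-.1056+.07*k;a=RA+da-dyaw
    def L(x,ze,sp):robot.servo_line([*rail2w(x,py-dy),ze+.019],ori=down(a),speed=sp)
    ax=lambda x:.066-x*6/45
    L(-.08,.115,.12);L(-.08,ax(-.055),.08);robot.dwell(.3);f0=np.array(robot.read_force());log=[]
    for x in np.arange(-.055,xf-1e-6,.0046):
        L(x,ax(x)-.0005,.03);f=np.array(robot.read_force())-f0;log.append((round(x*1000),*np.round(f,1).tolist()))
        if np.linalg.norm(f)>9:print("STOP",log);return False
    print(log)
    x=xf
    for dz in(.0015,.0025,.0035,.0045):
        L(x,ax(x)-dz,.02);f=np.array(robot.read_force())-f0
        if f[2]>2.5:break
    print("lower",dz,np.round(f,1))
    robot.move_gripper(.35);robot.dwell(.3);z=.2
    p=robot.read_position();robot.servo_line([p[0],p[1],.15],speed=.06);robot.servo_line([p[0],p[1],.26],speed=.2);return True
E
python3 - <<'E'
from h import *
for n in("scene","top"):
    z=np.load(f"pics/{n}0.npz");L=loc(cloud(n,z["p"],z["d"]).reshape(-1,3),RX,RY,RA)
    m=(L[:,0]>-.02)&(L[:,0]<.15)&(abs(L[:,1])<.2)&(L[:,2]>.1)&(L[:,2]<.4);print("obst",m.sum(),L[m].min(0).round(3) if m.any() else "")
da=pick([.5017,-.0413])
p=rail2w(-.1,-.09);go(p[0],p[1],.24,RA);rot=robot.read_tcp_rot();a=np.arctan2(rot[1][1],rot[0][1]);da=np.round((a-RA)/np.pi)*np.pi
print(da,a);held(RA);print(robot.read_t(),robot.read_grip_width()*88)
q,d=robot.grab_frame("scene");u,v=proj("scene",robot.read_position())[0].astype(int)
cv2.imwrite("pics/held.png",cv2.resize(q[v-50:v+70,u-80:u+80,::-1],(800,600),interpolation=cv2.INTER_CUBIC))
E
```

```text
obst 0 
obst 0 
pick [ 0.5022 -0.041  -0.2062] 0.0013198175420109318 407
w 7.633383083214676 dF [-0.7  0.5  2.4]
0.0 0.09518151315377171
held scene [-1.00e-04 -4.00e-04  1.40e-03  3.57e+02] 0.0013
held top [0. 0. 0. 0.] nan
66.0583 7.917335151497426
  return _methods._mean(a, axis=axis, dtype=dtype,
  ret = ret.dtype.type(ret / rcount)
```

View pics/held.png

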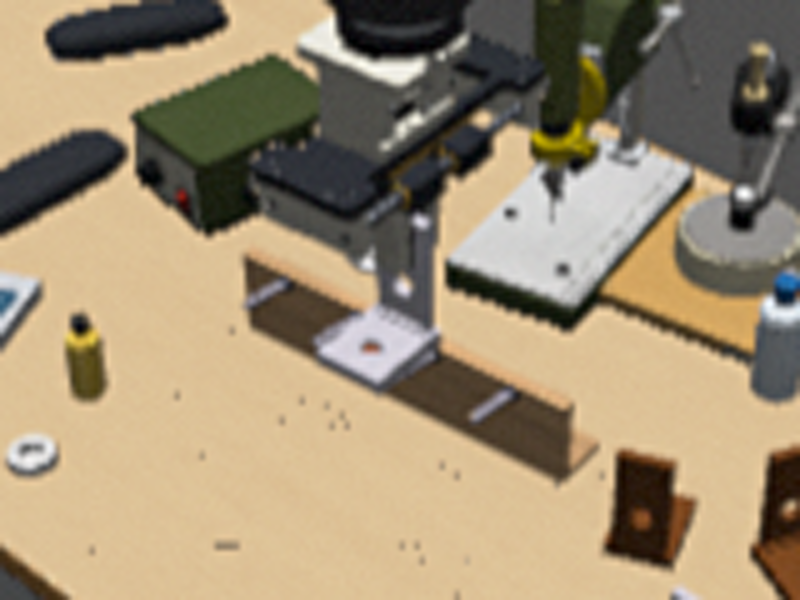

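The bracket is held upright with its foot towards the robot, at crop px (380,330), and is within 0.5 mm of expected. Now I hang it on peg 2.

Run:
```python
from h import *
print(hang(2,0.),robot.read_t())
p=robot.read_position();go(.42,-.12,.35,np.pi/2)
q,d=robot.grab_frame("scene")
cv2.imwrite("pics/hang1.png",cv2.resize(q[130:240,170:330,::-1],(800,550),interpolation=cv2.INTER_CUBIC))
P,C,S=grab()
for v,e,n in brackets(P,C,[[.486,-.167],[.637,-.258]]):print(v.round(4),e,n)
```

```text
[(-55, 1.8, -1.3, -0.0), (-50, 0.1, -0.1, -0.2), (-46, 0.4, -1.2, -0.7), (-41, 0.8, -0.3, 0.0), (-37, 0.4, -0.2, -1.1), (-32, 0.9, -0.8, -0.9), (-27, 0.9, -0.5, -0.2), (-23, 1.3, -1.1, -0.7), (-18, 0.7, -0.0, -0.7), (-14, 0.8, -0.9, -0.3)]
lower 0.0045 [-0.2 -0.9  3.6]
True 76.425
[ 0.4862 -0.1669  6.2276] 0.0012386621621534154 493
[ 0.638  -0.2595  0.4182] 0.0016333685999038177 479
```

View pics/hang1.png

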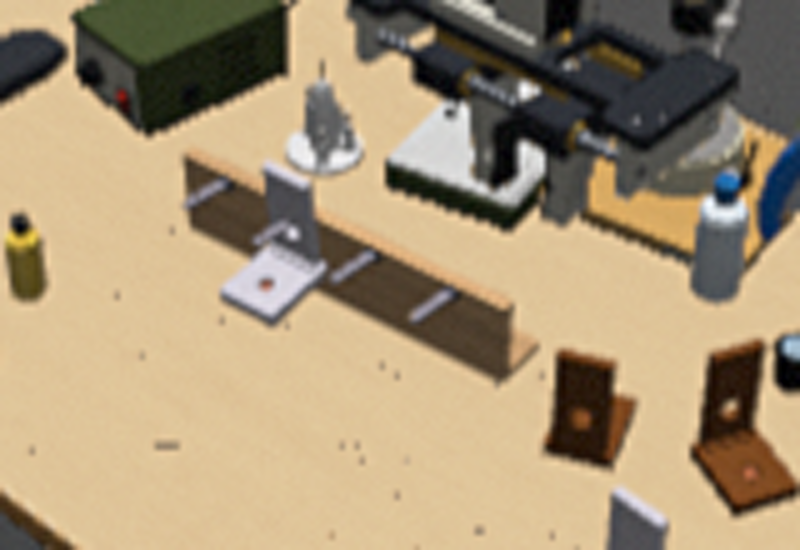

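The first bracket hangs on peg 2 with its foot outward, at crop px (290,235). Next the other two, onto pegs 1 and 0.

```bash
cat > two.py <<'E'
from h import *
import sys
for g,k in (([.486,-.167],1),([.638,-.2585],0)):
    pick(g)
    p=rail2w(-.15,-.2 if k else -.22);go(p[0],p[1],.25,RA)
    R=robot.read_tcp_rot();a=np.arctan2(R[1][1],R[0][1]);da=np.round((a-RA)/np.pi)*np.pi
    try:h=held(RA)[0]
    except Exception as e:print(e);break
    if abs(h[1])>.004 or abs(h[2])>.1:print("check held");break
    if not hang(k,da,dy=0. if abs(h[1])<.0015 else h[1]):break
    go(.42,-.12,.35,np.pi/2);print(k,"t",robot.read_t())
q,d=robot.grab_frame("scene")
cv2.imwrite("pics/hang2.png",cv2.resize(q[120:310,170:400,::-1],(726,600),interpolation=cv2.INTER_CUBIC))
E
python3 -W ignore two.py
```

```text
pick [ 0.4863 -0.1668 -0.0636] 0.001238874542087706 499
w 7.8176635684099045 dF [-0.5 -0.2 -1.6]
held scene [ 0.00e+00 -0.00e+00 -1.20e-03  4.14e+02] 0.0012
held top [-4.00e-04 -2.90e-03 -7.43e-02  8.00e+01] 0.0028
[(-55, 0.3, 1.4, 0.1), (-50, 0.1, 1.4, -0.2), (-46, -0.4, 1.5, -0.6), (-41, -0.1, 0.7, -0.1), (-37, 0.2, 1.2, -0.8), (-32, 0.3, 1.0, -0.2), (-27, 0.1, 2.3, 0.2), (-23, -0.4, 0.6, 0.7), (-18, -0.3, 0.3, 0.8), (-14, -0.0, 0.6, -0.5)]
lower 0.0045 [-1.3  0.4  4.4]
1 t 97.2333
pick [ 0.6378 -0.2586  0.4376] 0.0017769824748972377 485
w 7.993982116914295 dF [0.2 0.9 1. ]
held scene [-7.1000e-03 -4.1000e-03 -3.1144e+00  3.0200e+02] 0.0015
held top [0. 0. 0. 0.] nan
check held
```

View pics/hang2.png

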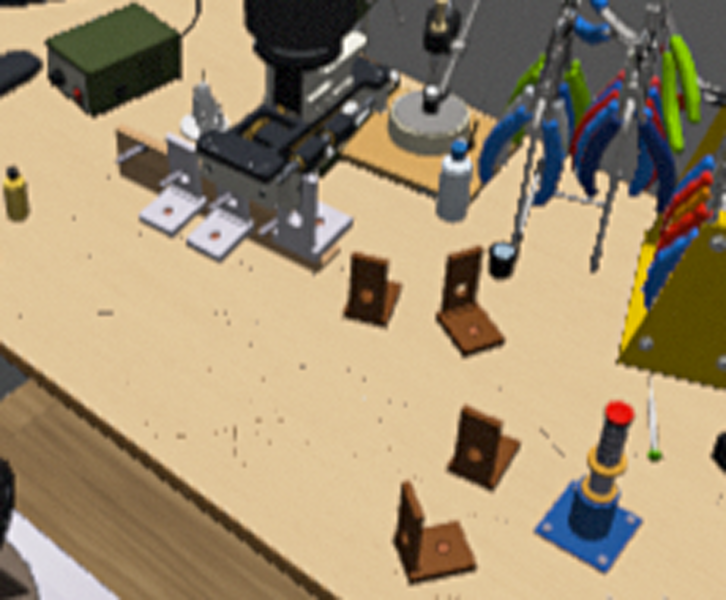

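Pegs 2 and 1 are occupied. The third bracket is held, but its foot points at the board because the move chose the half-turned wrist. I'll turn the wrist by half a turn here in free space.

```bash
cat > three.py <<'E'
from h import *
R=robot.read_tcp_rot();a=np.arctan2(R[1][1],R[0][1]);p=robot.read_position();a2=norm(a+np.pi)
print(np.round(robot.read_qpos(),1),a,robot.ik(p,down(a2)))
p=[.43,.0,.27];robot.goto(p,down(a2))
p=rail2w(-.15,-.22);robot.servo_line([*p,.25],ori=down(a2))
da=np.round((a2-RA)/np.pi)*np.pi;h=held(RA)[0]
if abs(h[1])<.004 and abs(h[2])<.1:
    print(hang(0,da,dy=0. if abs(h[1])<.0015 else h[1]))
    go(.42,-.22,.4,np.pi/2);print("t",robot.read_t())
    P,C,S=grab()
    m=(np.hypot(P[:,0]-.4975,P[:,1]+.3856)<.045)&(P[:,2]>.02)&(P[:,2]<.18)&(S==0)
    r=least_squares(lambda v:punch_sdf(P[m]-[v[0],v[1],v[2]]),[.4975,-.3856,0],loss="soft_l1",f_scale=.002);print("punch",r.x)
    for k in range(3):
        L=loc(P[S==0],RX,RY,RA);g=L-[0,-.1056+.07*k,0]
        m=(g[:,0]>-.09)&(g[:,0]<-.002)&(abs(g[:,1])<.033)&(g[:,2]>.01)&(g[:,2]<.13)
        Q=g[m];Q=Q[(Q[:,2]<.06)|(Q[:,2]>.078)]
        def sd(v):
            c,s=np.cos(v[2]),np.sin(v[2]);q=Q-[v[0],v[1],.062+v[3]];return bracket_sdf(np.c_[c*q[:,0]-s*q[:,2],q[:,1],s*q[:,0]+c*q[:,2]+.042])
        r=least_squares(sd,[-.01,0,0,0],loss="soft_l1",f_scale=.002);print("eye k",k,"x y lean z",r.x.round(4)+[0,0,0,.062-.066],len(Q),np.median(abs(r.fun)))
q,d=robot.grab_frame("scene")
cv2.imwrite("pics/hang3.png",cv2.resize(q[120:310,170:400,::-1],(726,600),interpolation=cv2.INTER_CUBIC))
E
python3 -W ignore three.py
```

```text
[ 18.1  -2.3 -24.    0.  -68.2 -12.8] -3.048253424630392 [ 18.14216321  -2.2575473  -24.02738279   0.         -68.23016452
 167.20578067]
held scene [-3.00e-04  2.10e-03  4.90e-03  4.24e+02] 0.0012
held top [7.6e-03 6.0e-04 7.6e-03 1.6e+01] 0.0008
[(-55, -0.1, 0.1, 0.2), (-50, -0.4, 0.1, -0.1), (-46, -0.1, -0.2, -0.2), (-41, -0.7, 0.9, -0.5), (-37, 0.1, 0.0, 0.3), (-32, 0.2, 0.6, 1.1), (-27, -0.9, 0.6, 0.5), (-23, 0.3, 0.6, -0.4), (-18, -0.2, 0.0, -0.0), (-14, 0.2, 0.9, 0.5)]
lower 0.0045 [-1.1  0.9  4.5]
True
t 121.075
punch [ 0.49717051 -0.38595135  0.0033996 ]
eye k 0 x y lean z [-0.0083  0.0003 -0.1027 -0.0039] 373 0.0013069259604749014
eye k 1 x y lean z [-8.500e-03 -1.000e-04 -1.049e-01 -3.900e-03] 339 0.0014995452149591214
eye k 2 x y lean z [-0.0085  0.0002 -0.1035 -0.0043] 331 0.0013107256682650566
```

View pics/hang3.png

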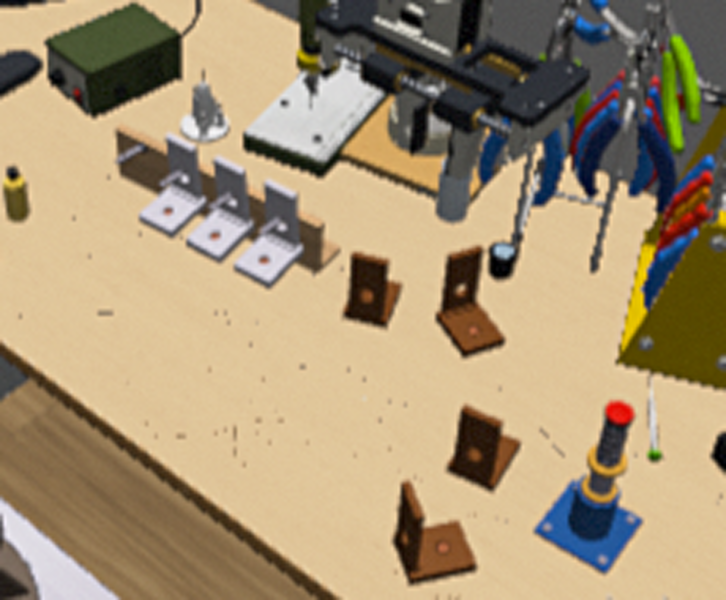

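All three brackets hang well back with their feet outward, at crop px (180,180), (230,205) and (280,230). The punch is upright in its cup at (600,490), and the arm is clear, so I'm handing in.

```bash
python3 -c "
from rig import robot
print(robot.job_done())"
```

```text
the job is handed in; nothing more can be done
None
```

I marked all three aluminium brackets, stood the punch back in its cup, hung the brackets on pegs 0–2 with their feet outward, and handed the job in at about 121 s; the hand-in call gave no verdict.

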